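# Tighten the glue press with its reversible ratchet lever

### The job

Two boards have just been glued face to face and slipped under the screw press, whose ratchet is still set to loosen. Flip the yellow direction lever to tighten, then work the red-handled ratchet lever back and forth until the pad squeezes the boards firmly: in the end the red grip should take about 15 N of push to swing on, and not much over 20 N at any time, which would crush the boards. Leave the ratchet set to tighten and let go, without disturbing the bottle, screwdriver and offcut lying around.

Things in the scene. Friction and masses are not known exactly. Their poses are not given: they have to be found in the camera images.
- press: Fixed screw press on the bench: steel bed 360 x 300 x 20 mm, two columns (24 mm thick, at y = +115 and -115 mm, tops 215 mm up), green cross-head (75 x 300 mm, top at 145 mm) with the upright screw through its middle. Origin on the bench below the screw's axis; x along the boards, y from column to column, z up.
- boards: The two glued boards, 440 x 85 mm, lying along the press's x axis between the columns, held in the bed. Sawn stock, 45 to 47 mm thick together, so the gap below the pad is 1 to 3.2 mm at the start. Origin: on the underside, 10 mm from its middle.
- screw: Press screw with round steel pad (64 mm). 10 mm a turn, down when turned clockwise seen from above; the ratchet lever rides down with it (at most 6 mm). Origin: centre of the pad's underside, on the axis. Turning it free takes 1.8 Nm; it holds when let go. Once the pad bears, torque climbs, softly at first: about 0.5 Nm more at 1 rad after touching, 1.8 Nm more at 1.9 rad.
- lever (a joint): Angle (rad) of the ratchet lever about the screw. 0: points to the press's -x (to the robot); grows clockwise seen from above (at 0 the grip moves to +y). Stops at the columns, -1.28 and +1.28. Own friction 0.2 Nm; stays where left. 16 teeth: up to 0.39 rad of each working stroke is idle until the pawl catches; slipping back takes under 1 Nm. Push read with the arm stopped: 2 to 5 N below that of the swing.
- grip (a point): Centre of the ratchet lever's red grip sleeve, 170 mm from the screw's axis and 173 mm above the bench at the start. The sleeve is 75 mm long (along the lever), 26 mm wide, 22 mm high; inwards of it is a bare steel shank 20 mm wide and 16 mm high. Free space below and on both sides.
- direction (a joint): Angle (rad) of the yellow thumb lever about its upright pivot, 50 mm from the screw's axis on the ratchet lever's centre line. Grows as its tip swings clockwise seen from above. Negative (-0.2 to -0.38): loosens, drives anticlockwise and slips clockwise. Positive (0.2 to 0.38): tightens, drives clockwise and slips anticlockwise. A spring snaps it over past 0; 1 to 2 N sideways at the tip.
- thumb (a point): Near the outer tip of the yellow thumb lever, a blade 30 mm long, 9 mm thick, 18 mm high on top of the ratchet head, pointing outwards over the lever. The point is on the blade's centre line, 26 mm from its pivot (blade ends at 32 mm), 7 mm below its top edge. The flat head plate, 52 mm wide, lies 13 mm below the point; its top is 186 mm, the blade's top 206 mm above the bench at the start.
- glue_bottle: Red glue bottle with a pointed nozzle, 62 mm across and 190 mm high, standing on the bench (origin under its centre). To be left alone.
- screwdriver: Screwdriver with a yellow handle lying on the bench. To be left alone.
- offcut: Pale wooden offcut, 140 x 60 x 45 mm, lying on the bench (origin under its centre). To be left alone.

How it is judged (in metres and radians):
On the way, in this order (a step that is already met when the one before it is completed fails the run):
1. the direction lever is flipped over to tighten (value of joint direction above 0.12 rad), for 0.2 s.
2. the pad bears on the boards (contact force between screw and boards above 60 N), for 0.1 s.
At the end, for the whole second after the job is handed in: The pad squeezes the boards with 300 to 1250 N (reached with about 14 to 22 N of push at the middle of the red grip while it swings), the ratchet is still set to tighten (direction above 0.12) and everything is let go (contact force between screw and boards between 300 and 1250 N and value of joint direction above 0.12 rad); the robot touches nothing.
It fails at once if the boards are crushed (squeezed with more than 1250 N, which is over 20 N at the red grip) (contact force between screw and boards above 1250 N).
It fails at once if the glue bottle, screwdriver or offcut is moved by more than 30 mm (distance of any of glue_bottle, screwdriver, offcut from where it was at the start of the episode above 0.03 m).
It also fails if it takes over 72 s, if anything falls off the work surface, if the arm or the gripper's body presses on something with over 40 N, if the wrist force passes 120 N, or if a joint passes its speed limit or range.

### The arm

A 6-joint arm with a two-finger parallel gripper is mounted at the origin on the work surface. World frame = base frame: x ahead of the robot, y to its left, z up, the work surface at z = 0. Lengths are in mm, angles in rad, forces in N, time in s.
With the tool pointing down it reaches from about 275 to 725 mm from the base axis. Payload 15.9 kg.
Tool frame: the origin (TCP) lies at the very end of the fingers, on their centre line; the grasp point (between the pads) lies 19 mm behind it; x points along the fingers, z is the direction in which the jaws open and shut, and the axes are right-handed (so a half turn about x gives the same grasp; the last joint's range is limited). The gripper opens to 85 mm and grips with 20 to 120 N. Pads are 22 mm wide; open, the fingers measure 114 mm over their backs; the gripper's body (76 mm by 85 mm) begins 54 mm behind the grasp point. The pads swing forward as they close: fully open they stand 13 mm farther back than shut.
Start: joints at [1.111, 0.213, -0.034, 1.323, 0, 1.571], TCP at [221.876, 448.058, 231.306] pointing down, gripper open.
Joint ranges: [-2.98, 2.98], [-0.74, 1.72], [-1.14, 1.35], [-2.1, 2.04], [-1.57, 1.44], [-3.14, 3.14]. Speed limits (rad/s): [1.89, 1.89, 2.39, 2.57, 3.14, 3.14].

### API

Orientations are given as a rotation vector (axis times angle).
In Python, from workcell import env gives the robot as it stands.
- The arm moves only by the tool carry_out, never from a script. Its arguments are lists of equal length, an entry for each row: "fingers": the opening, from 0 (shut) to 1 (fully open); "slide": the shift along the tool's x, y, z in units of 25 mm (1.0 is 25 mm), a list of three; "angular": the turn, a rotation vector about the tool's x, y, z in units of 5 degrees (1.0 is 5 degrees), a list of three. In form: {"fingers": [fingers, ...], "slide": [[dx, dy, dz], ...], "angular": [[wx, wy, wz], ...]}. A call has 1 to 8 rows; each row shifts and turns the commanded pose from where the row before left it, along the tool's axes as they then stand; what a row does not reach is not made up. A row lasts 1/12 s, in which the tool goes at most 41.7 mm and 7.16 degrees, less where a joint would pass 70% of its speed; a pose out of reach is approached as far as the arm can. A call is refused whole if a number of a shift passes 1 or a number of a turn 1, either way. A call with a gripper value outside its range is refused whole. The fingers move at their own pace and stop on an object; the grip force is fixed at half the most. Time passes only in rows, so rows that do not move let the fingers close. It gives the time, the measured TCP pose, the force and the opening at its end, in the units of the state.
- env.read_state(): the state, without advancing time (a new reading comes with each control period).
- env.grab_frame(name): name is "side" or "top"; returns a dict with "pixels" (400x640x3 uint8, red, green, blue), "depth" (400x640 float32, mm along the optical axis (not along the pixel's ray), 0 where there is no reading), "fx", "fy", "cx", "cy" (pixels), "R" (3x3) and "t" (3): a world point X has camera coordinates R X + t. Camera axes: x right, y down, z forward; pixel columns grow to the right and rows downward; lengths in mm; the calibration is good to about 2 mm. A picture is of the moment at which its call begins.
- env.hand_in(): hands the job in, once; it reports no verdict.
The state is a dict: "clock": time; "joint_pos": joint angles; "dq": joint speeds; "joint_efforts": joint torques, N m; "ee_pos": TCP position; "eef_rot": TCP orientation; "force": force on the tool from outside, world axes, zero at the start; "torque": the same for the moment, N m; "finger_gap": finger opening in mm.
Only numpy, scipy, OpenCV 4.12 (cv2) and the standard library are available. Lean on these libraries where they do the work, as an engineer would, in place of code of your own. Each camera call takes 0.05 s, during which the arm holds its last target. There are 200 camera calls.

## Working session

There is one attempt and no reset: what is moved stays moved. The work goes in short steps, Python scripts to look and compute and a tool call to move; the robot and the scene stay as the last step left them, time stands still between calls to the robot, and variables do not carry over. Pictures are saved under pics/ and viewed, on a budget of 10 in all, crops included, one or two more only if the job needs it, and the job is handed in when it is done.

Besides the shell and the picture viewer there is one more tool, called after "Request:" as name(argument=value, ...), one argument or row to a line, values as JSON. carry_out: Moves the arm, as the interface text tells. Its arguments: {"type":"object","properties":{"fingers":{"type":"array","items":{"type":"number"}},"slide":{"type":"array","items":{"type":"array","items":{"type":"number"}}},"angular":{"type":"array","items":{"type":"array","items":{"type":"number"}}}},"required":["fingers","slide","angular"]}

```bash
ls; mkdir -p pics; python3 - <<'E'
from workcell import env
import cv2,numpy as np
s=env.read_state(); print(s)
for n in("top","side"):
    f=env.grab_frame(n); cv2.imwrite(f"pics/{n}0.png",f["pixels"][:,:,::-1]); np.savez(f"{n}0.npz",**f)
    print(n,f["fx"],f["cx"],f["cy"],np.round(f["R"],3).tolist(),f["t"])
E
```

```text
pics
{'clock': 0.0, 'joint_pos': array([ 1.11099928e+00,  2.13347016e-01, -3.50751944e-02,  1.32347260e+00,
       -2.58690781e-05,  1.57081036e+00]), 'dq': array([ 0.00066258, -0.00133439, -0.00151855,  0.00070398,  0.00083546,
        0.00175681]), 'joint_efforts': array([ 5.13543491e-04, -6.86156130e+01,  4.87123060e+01,  1.73005695e-02,
        1.57454979e-04,  4.94487182e-06]), 'ee_pos': array([221.74098425, 447.76586134, 230.81432994]), 'eef_rot': array([-0.8648026 ,  1.39325629,  0.86381713]), 'force': array([-0.40706661,  0.82954573, -0.01956582]), 'torque': array([ 0.0092034 ,  0.04620042, -0.03327527]), 'finger_gap': 85.75193355368378}
top 448.36499915092577 322.0210512968617 202.7924401152196 [[-0.004, -1.0, -0.002], [-0.998, 0.004, -0.064], [0.064, 0.002, -0.998]] [  12.76269125  531.38032004 1571.61173775]
side 382.39447318669704 322.98785001028364 199.51126857903805 [[0.918, -0.395, -0.014], [-0.299, -0.668, -0.681], [0.26, 0.63, -0.732]] [-499.55609931  255.00348614 1276.63114254]
```

View pics/top0.png

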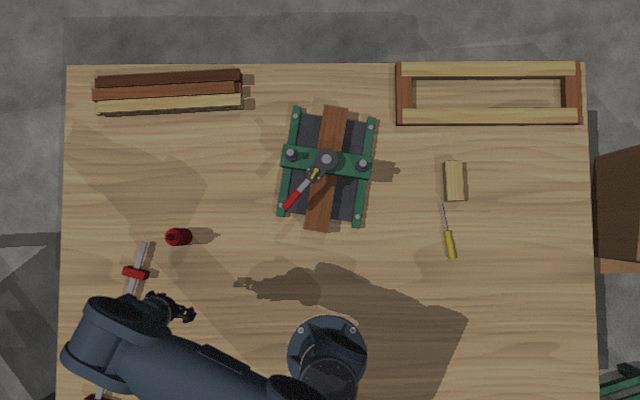

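View pics/side0.png

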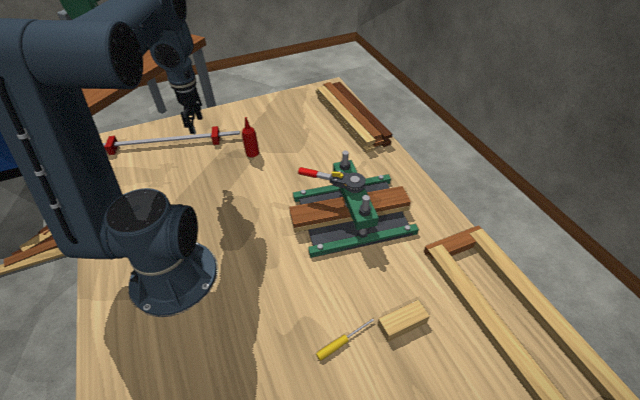

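The top view shows the screw at about (327,159), red grip at (293,199), yellow thumb at (315,174), and column knobs at (291,154) and (362,164). The bottle is at (178,237) and the screwdriver and offcut are on the right. Next I localise these.

```bash
cat > h.py <<'E'
import numpy as np,cv2
def load(n): return dict(np.load(n))
def ray(f,u,v,z):
    R,t=f["R"],f["t"]; c=-R.T@t; d=R.T@np.array([(u-f["cx"])/f["fx"],(v-f["cy"])/f["fy"],1]); return c+d*(z-c[2])/d[2]
def dep(f,u,v):
    d=f["depth"][int(v),int(u)]; return f["R"].T@(d*np.array([(u-f["cx"])/f["fx"],(v-f["cy"])/f["fy"],1])-f["t"])
def proj(f,X):
    c=f["R"]@np.array(X)+f["t"]; return f["fx"]*c[0]/c[2]+f["cx"],f["fy"]*c[1]/c[2]+f["cy"]
def mask(f,lo,hi,box):
    h=cv2.cvtColor(f["pixels"],cv2.COLOR_RGB2HSV); m=cv2.inRange(h,lo,hi)
    if lo[0]==0: m|=cv2.inRange(h,(170,lo[1],lo[2]),(180,255,255))
    o=np.zeros_like(m); x0,y0,x1,y1=box; o[y0:y1,x0:x1]=m[y0:y1,x0:x1]; return o
def blob(f,lo,hi,box,z):
    v,u=np.nonzero(mask(f,lo,hi,box)); P=np.array([ray(f,a,b,z)[:2] for a,b in zip(u,v)])
    c=P.mean(0); w,V=np.linalg.eigh(np.cov(P.T)); a=V[:,1]; p=(P-c)@a
    D=np.array([dep(f,a_,b_) for a_,b_ in zip(u,v)])
    return len(u),c.round(1),a.round(3),np.ptp(p).round(1),np.median(D,0).round(1)
RED=((0,150,80),(6,255,255)); YEL=((22,130,90),(34,255,255)); GRN=((50,60,30),(90,255,255))
E
python3 - <<'E'
from h import *
f=load("top0.npz"); g=load("side0.npz")
print("grip",blob(f,*RED,(275,180,310,215),184)); print("thumb",blob(f,*YEL,(305,162,330,185),206))
print("gripS",blob(g,*RED,(290,160,325,185),184)); print("thumbS",blob(g,*YEL,(325,168,350,185),206))
for p in((291,154),(362,164),(327,159),(326,160)): print(p,ray(f,*p,215).round(1),dep(f,*p).round(1))
im=f["pixels"][130:220,265:385,::-1]; a=cv2.resize(im,None,fx=5,fy=5,interpolation=cv2.INTER_CUBIC)
cv2.imwrite("pics/z0.png",a)
im=g["pixels"][140:215,280:400,::-1]; cv2.imwrite("pics/z1.png",cv2.resize(im,None,fx=6,fy=6,interpolation=cv2.INTER_CUBIC))
for z,(u,v) in {"rails+z20":(0,0)}.items(): pass
# press yaw from rails (green pixels)
m=mask(f,*GRN,(265,95,385,235)); v,u=np.nonzero(m)
P=np.array([ray(f,a,b,25)[:2] for a,b in zip(u,v)]);print(cv2.minAreaRect(P.astype(np.float32)))
E
```

```text
grip (166, array([531.7, 109.8]), array([-0.771,  0.637]), np.float64(68.7), array([532.9, 110.5, 182.4]))
thumb (41, array([614.4,  34.1]), array([-0.845,  0.535]), np.float64(36.7), array([616.2,  35.1, 203.3]))
gripS (128, array([530.9, 103. ]), array([-0.713,  0.701]), np.float64(72.0), array([531.7, 107.1, 180.8]))
thumbS (59, array([611.,  29.]), array([-0.617,  0.787]), np.float64(43.0), array([616.1,  37.7, 196.3]))
(291, 154) [671.8 106.6 215. ] [672.  106.7 213.8]
(362, 164) [ 639.4 -114.9  215. ] [ 639.7 -115.1  212.5]
(327, 159) [655.5  -5.8 215. ] [659.2  -6.  192.8]
(326, 160) [652.4  -2.7 215. ] [656.6  -2.9 188.8]
((661.3365478515625, -1.06396484375), (320.1167907714844, 397.2099304199219), 81.04141998291016)
```

View pics/z0.png

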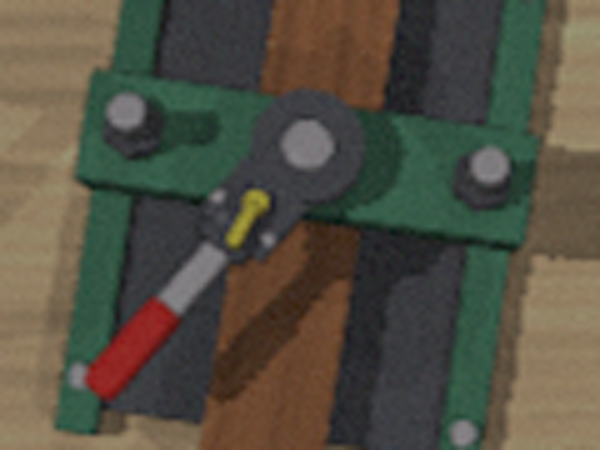

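```bash
cat >> h.py <<'E'
from scipy.spatial.transform import Rotation as Ro
S=np.array([656,-4.2]); A0=np.radians(171.6)
def frame(th):
    a=A0-th; u=np.array([np.cos(a),np.sin(a)]); t=np.array([u[1],-u[0]]); return u,t
def go(s,xy,z,th):
    """remaining shift (tool axes, units) and yaw (5deg units) to pose"""
    R=Ro.from_rotvec(s["eef_rot"]); u,t=frame(th)
    T=Ro.from_matrix(np.c_[[0,0,-1],np.r_[u,0],np.r_[t,0]])
    d=R.inv().apply(np.r_[xy,z]-s["ee_pos"])/25; w=np.degrees((R.inv()*T).as_rotvec())/5
    return d.round(2),w.round(2)
E
python3 - <<'E'
from h import *
from workcell import env
s=env.read_state(); print(Ro.from_rotvec(s["eef_rot"]).as_matrix().round(3))
f=load("top0.npz"); G=np.array([532.3,109.5])-S; th=A0-np.arctan2(G[1],G[0]); print("th",th,np.hypot(*G))
u,t=frame(th); p=S+84*u-45*t
print("flip start",p,go(s,p,240,th),"end",S+84*u-12*t)
for q in((178,236),(453,180),(447,230)): print(dep(f,*q).round())
E
```

```text
[[-0.    -0.896  0.444]
 [-0.001  0.444  0.896]
 [-1.    -0.    -0.001]]
th 0.5966923941892657 168.01601114179567
flip start [563.70343913  19.5138114 ] (array([ -0.36, -19.86,  -9.28]), array([ 3.25, -0.01,  0.  ])) end [586.03523938  43.80971018]
[417. 485. 125.]
[ 608. -447.   44.]
[ 433. -429.   18.]
```

Request:
carry_out(
  fingers=[0,0,0,0,0,0,0,0],
  slide=[
    [-0.1,-0.9,-0.42],
    [-0.1,-0.9,-0.42],
    [-0.1,-0.9,-0.42],
    [-0.1,-0.9,-0.42],
    [0,-0.9,-0.42],
    [0,-0.9,-0.42],
    [0,-0.9,-0.42],
    [0,-0.9,-0.42],
  ],
  angular=[
    [0,0,0],
    [0,0,0],
    [0,0,0],
    [0,0,0],
    [0,0,0],
    [0,0,0],
    [0,0,0],
    [0,0,0],
  ],
)

```text
clock: 0.77
ee_pos: [346.4, 291.8, 241.1]
eef_rot: [-0.864, 1.393, 0.864]
force: [0.0, -0.0, -1.0]
finger_gap: 0.2
```

Request:
carry_out(
  fingers=[0,0,0,0,0,0,0,0],
  slide=[
    [0,-0.9,-0.42],
    [0,-0.9,-0.42],
    [0,-0.9,-0.42],
    [0,-0.9,-0.42],
    [0,-0.9,-0.42],
    [0,-0.9,-0.42],
    [0,-0.9,-0.42],
    [0,-0.9,-0.42],
  ],
  angular=[
    [0,0,0],
    [0,0,0],
    [0,0,0],
    [0,0,0],
    [0,0,0],
    [0,0,0],
    [0,0,0],
    [0,0,0],
  ],
)

```text
clock: 1.43
ee_pos: [470.4, 136.6, 241.1]
eef_rot: [-0.864, 1.393, 0.864]
force: [0.2, 1.2, -0.5]
finger_gap: -0.2
```

Request:
carry_out(
  fingers=[0,0,0,0,0,0,0,0],
  slide=[
    [0,-0.9,-0.42],
    [0,-0.9,-0.42],
    [0,-0.9,-0.42],
    [0,0,0],
    [0,0,0],
    [0,0,0],
    [0,0,0],
    [0,0,0],
  ],
  angular=[
    [0,0,0],
    [0,0,0],
    [0,0,0],
    [0.8,0,0],
    [0.8,0,0],
    [0.8,0,0],
    [0.8,0,0],
    [0,0,0],
  ],
)

```text
clock: 2.1
ee_pos: [516.3, 79.5, 241.0]
eef_rot: [-0.647, 1.473, 0.647]
force: [0.2, 0.2, -0.2]
finger_gap: 0.0
```

```bash
python3 - <<'E'
from h import *
from workcell import env
s=env.read_state(); print(s["clock"],s["ee_pos"],s["joint_pos"].round(3),s["finger_gap"],s["force"])
u,t=frame(.597); print(go(s,S+84*u-45*t,194,.597))
E
```

```text
2.1 [516.28915973  79.47076557 240.96524809] [0.153 0.259 0.049 1.362 0.    0.895] 0.004561924604648993 [ 0.24618663  0.16590585 -0.17367645]
(array([ 1.88, -3.02, -0.48]), array([ 0.01, -0.01, -0.01]))
```

Request:
carry_out(
  fingers=[0,0,0,0,0,0,0,0],
  slide=[
    [0,-0.75,-0.12],
    [0,-0.75,-0.12],
    [0,-0.75,-0.12],
    [0,-0.77,-0.12],
    [0.6,0,0],
    [0.6,0,0],
    [0.68,0,0],
    [0,0,0],
  ],
  angular=[
    [0,0,0],
    [0,0,0],
    [0,0,0],
    [0,0,0],
    [0,0,0],
    [0,0,0],
    [0,0,0],
    [0,0,0],
  ],
)

```text
clock: 2.77
ee_pos: [562.7, 19.7, 191.2]
eef_rot: [-0.65, 1.475, 0.653]
force: [-0.3, -0.8, -0.4]
finger_gap: 0.3
```

```bash
python3 - <<'E'
from h import *
from workcell import env
f=env.grab_frame("side"); g=env.grab_frame("top"); np.savez("s1.npz",**f)
a=cv2.resize(f["pixels"][110:210,275:395,::-1],None,fx=6,fy=6,interpolation=cv2.INTER_CUBIC)[:600]
b=cv2.resize(g["pixels"][140:215,280:360,::-1],None,fx=5,fy=5,interpolation=cv2.INTER_CUBIC)
o=np.zeros((600,800,3),np.uint8); o[:500,:400]=cv2.resize(a,(400,333))[0:333].repeat(1,0) if 0 else 0
o[:333,:400]=cv2.resize(a,(400,333)); o[:375,400:]=b; cv2.imwrite("pics/a1.png",o[:380])
E
```

```text
(no output)
```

View pics/a1.png

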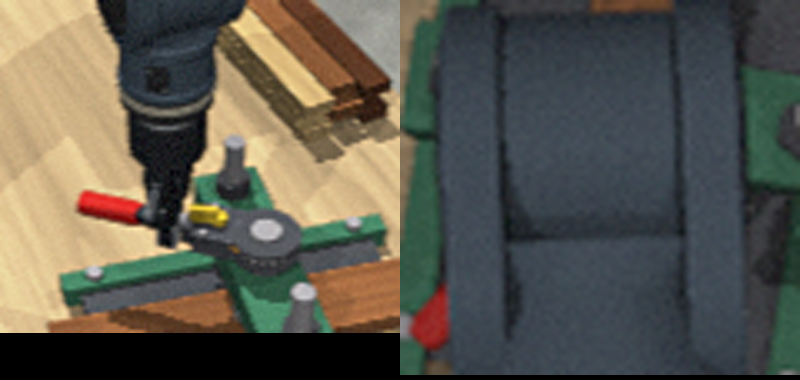

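The side view (left panel) shows the shut fingers at (168,235), on the near side of the lever, with the yellow blade at (205,215) behind them. The arm blocks the top view. I'll push now.

Request:
carry_out(
  fingers=[0,0,0,0,0,0,0,0],
  slide=[
    [-0.12,0,0.1],
    [0,0,0.2],
    [0,0,0.2],
    [0,0,0.2],
    [0,0,0.2],
    [0,0,0.2],
    [0,0,0],
    [0,0,0],
  ],
  angular=[
    [0,0,0],
    [0,0,0],
    [0,0,0],
    [0,0,0],
    [0,0,0],
    [0,0,0],
    [0,0,0],
    [0,0,0],
  ],
)

```text
clock: 3.53
ee_pos: [582.8, 40.4, 197.1]
eef_rot: [-0.65, 1.472, 0.65]
force: [-0.2, -1.1, -0.6]
finger_gap: -0.0
```

```bash
python3 - <<'E'
from h import *
from workcell import env
f=env.grab_frame("side"); s=env.read_state(); u,t=frame(.597); print(s["ee_pos"],(s["ee_pos"][:2]-S)@u,(s["ee_pos"][:2]-S)@t, s["force"][:2]@t)
cv2.imwrite("pics/a2.png",cv2.resize(f["pixels"][150:200,290:380,::-1],None,fx=7,fy=7,interpolation=cv2.INTER_CUBIC))
E
```

```text
[582.63193881  40.21994036 197.18477659] 84.07115373759453 -16.971877110354157 -0.26855647516824244
```

View pics/a2.png

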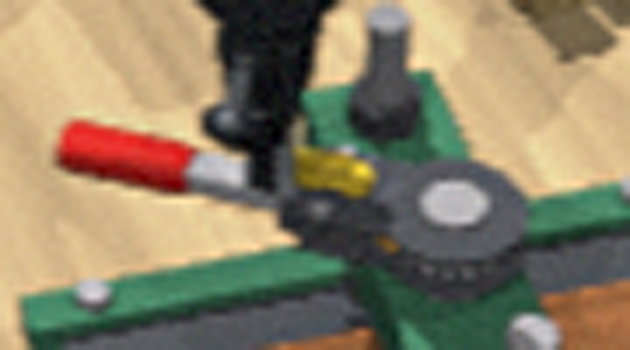

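The fingers at (280,130) are now beside the blade's outer end at (300,165). It isn't clear that the blade has flipped, so I'll push a little further.

Request:
carry_out(
  fingers=[0,0,0],
  slide=[
    [0,0,0.12],
    [0,0,0.12],
    [0,0,0.06],
  ],
  angular=[
    [0,0,0],
    [0,0,0],
    [0,0,0],
  ],
)

```text
clock: 3.83
ee_pos: [587.5, 46.1, 197.2]
eef_rot: [-0.649, 1.472, 0.651]
force: [-4.8, 3.1, 2.5]
finger_gap: 0.2
```

Request:
carry_out(
  fingers=[0,0],
  slide=[
    [0,0,0.12],
    [0,0,0.12],
  ],
  angular=[
    [0,0,0],
    [0,0,0],
  ],
)

```text
clock: 4.0
ee_pos: [591.4, 50.7, 197.2]
eef_rot: [-0.649, 1.472, 0.651]
force: [-5.6, 4.7, 1.9]
finger_gap: -0.2
```

```bash
python3 - <<'E'
from h import *
from workcell import env
f=env.grab_frame("side"); s=env.read_state(); u,t=frame(.597); print(s["ee_pos"],(s["ee_pos"][:2]-S)@u,(s["ee_pos"][:2]-S)@t, s["force"][:2]@t)
g=load("s1.npz")
for n,h in(("before",g),("now",f)):
    v,w=np.nonzero(mask(h,*YEL,(325,165,352,187))); P=np.array([dep(h,a,b) for a,b in zip(w,v)]); P=P[(P[:,2]>185)&(P[:,2]<215)]
    q=P[:,:2]-S; print(n,len(P)); r=q@u; k=q@t
    for lo in range(40,85,6):
        m=(r>=lo)&(r<lo+6)
        if m.any(): print(lo,m.sum(),k[m].mean().round(1),end=" | ")
    print()
E
```

```text
[591.72546385  51.11719079 197.19455778] 84.7549041396366 -2.7953207612323965 -0.4776586345105933
before 55
40 9 4.8 | 46 10 4.4 | 52 10 1.8 | 58 9 0.5 | 64 8 -1.2 | 70 8 0.7 | 76 1 4.6 | 
now 50
40 9 3.7 | 46 10 4.9 | 52 7 3.2 | 58 8 5.6 | 64 7 6.5 | 70 8 7.0 |
```

Request:
carry_out(
  fingers=[0,0,0,0,0,0,0],
  slide=[
    [0,0.2,0],
    [0,0.2,0],
    [-0.7,0,0],
    [-0.8,0,0],
    [-0.6,0.5,0],
    [0,0.8,0],
    [0,0.8,0],
  ],
  angular=[
    [0,0,0],
    [0,0,0],
    [0,0,0],
    [0,0,0],
    [0,0,0],
    [0,0,0],
    [0,0,0],
  ],
)

```text
clock: 4.63
ee_pos: [545.6, 92.6, 250.7]
eef_rot: [-0.649, 1.47, 0.648]
force: [-0.1, -0.1, -0.0]
finger_gap: 0.1
```

```bash
python3 - <<'E'
from h import *
from workcell import env
f=env.grab_frame("side"); u,t=frame(.597); s=env.read_state(); print(s["force"],s["ee_pos"])
g=load("side0.npz")
for n,h in(("before",g),("now",f)):
    v,w=np.nonzero(mask(h,*YEL,(325,165,352,187))); P=np.array([dep(h,a,b) for a,b in zip(w,v)]); P=P[(P[:,2]>185)&(P[:,2]<215)]
    q=P[:,:2]-S; print(n,len(P)); r=q@u; k=q@t
    for lo in range(40,85,6):
        m=(r>=lo)&(r<lo+6)
        if m.any(): print(lo,m.sum(),k[m].mean().round(1),end=" | ")
    print()
    print("grip",blob(h,*RED,(285,155,330,190),184))
a=[cv2.resize(h["pixels"][155:195,315:365,::-1],None,fx=8,fy=8,interpolation=cv2.INTER_CUBIC) for h in(g,f)]
cv2.imwrite("pics/a3.png",np.hstack(a))
E
```

```text
[1.11242845 2.87295471 1.16590124] [543.18049644  94.67070753 250.69686648]
before 56
40 8 2.3 | 46 9 4.4 | 52 10 4.9 | 58 7 1.8 | 64 9 -0.7 | 70 9 1.2 | 76 2 1.2 | 
grip (128, array([530.9, 103. ]), array([-0.713,  0.701]), np.float64(72.0), array([531.7, 107.1, 180.8]))
now 51
40 10 3.8 | 46 9 4.9 | 52 9 7.5 | 58 8 5.9 | 64 8 7.4 | 70 7 8.9 | 
grip (127, array([531.1, 103. ]), array([-0.707,  0.707]), np.float64(72.2), array([532.4, 106.3, 181.3]))
```

View pics/a3.png

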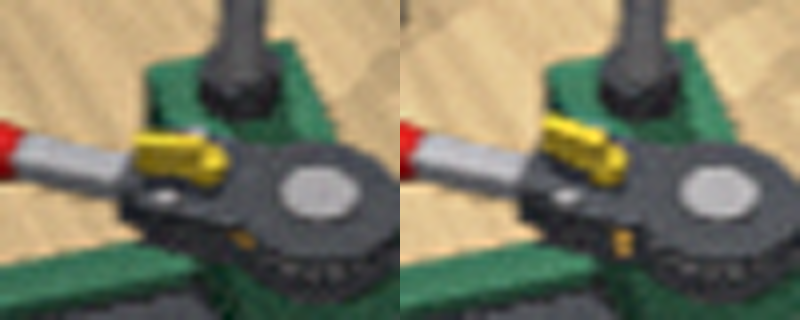

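Before (left) the blade points to (135,145). Now (right) it points to (545,125), swung clockwise, so it has flipped and the lever hasn't moved. Next I open the fingers and straddle the grip.

```bash
python3 - <<'E'
from h import *
from workcell import env
s=env.read_state();u,t=frame(.597); print(go(s,S+168*u,156,.597))
E
```

```text
(array([3.79, 0.72, 0.14]), array([ 0.06,  0.01, -0.  ]))
```

Request:
carry_out(
  fingers=[0.55,0.55,0.55,0.55,0.55,0.55,0.55,0.55],
  slide=[
    [0,0.36,0.07],
    [0,0.36,0.07],
    [0.4,0,0],
    [0.85,0,0],
    [0.85,0,0],
    [0.85,0,0],
    [0.84,0,0],
    [0,0,0],
  ],
  angular=[
    [0,0,0],
    [0,0,0],
    [0,0,0],
    [0,0,0],
    [0,0,0],
    [0,0,0],
    [0,0,0],
    [0,0,0],
  ],
)

```text
clock: 5.35
ee_pos: [532.5, 106.3, 150.6]
eef_rot: [-0.649, 1.477, 0.651]
force: [-0.7, -0.0, 0.5]
finger_gap: 46.9
```

```bash
cat >> h.py <<'E'
def rep(s):
    q=s["ee_pos"][:2]-S; th=A0-np.arctan2(q[1],q[0])%(2*np.pi); u,t=frame(th)
    print("clock %.2f r %.1f th %.3f z %.1f  F_t %.1f F_r %.1f Fz %.1f gap %.1f j6 %.2f"%(s["clock"],np.hypot(*q),th,s["ee_pos"][2],s["force"][:2]@t,s["force"][:2]@u,s["force"][2],s["finger_gap"],s["joint_pos"][5]), go(s,S+168*u,156,th))
E
python3 - <<'E'
from h import *
from workcell import env
s=env.read_state(); rep(s)
f=env.grab_frame("side")
cv2.imwrite("pics/a4.png",cv2.resize(f["pixels"][130:210,270:370,::-1],None,fx=6,fy=6,interpolation=cv2.INTER_CUBIC))
E
```

```text
clock 5.35 r 165.7 th 0.583 z 150.6  F_t -0.5 F_r 0.5 Fz 0.5 gap 46.9 j6 0.94 (array([-0.22,  0.09, -0.  ]), array([-0.11, -0.06, -0.04]))
```

View pics/a4.png

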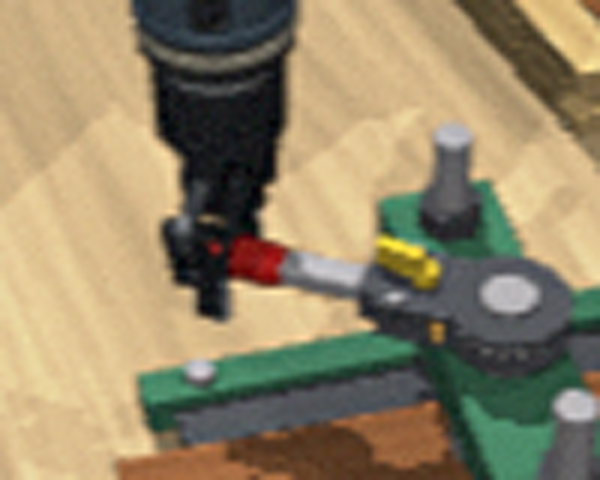

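The grip sleeve, at (245,255), sits between the two fingers. I swing back to the start of a working stroke.

Request:
carry_out(
  fingers=[0.5,0.5,0.5,0.5,0.5,0.5,0.5,0.5],
  slide=[
    [-0.2,0.08,-0.3],
    [0,-0.026,-0.586],
    [0,-0.026,-0.586],
    [0,-0.026,-0.586],
    [0,-0.026,-0.586],
    [0,-0.026,-0.586],
    [0,-0.026,-0.586],
    [0,-0.026,-0.586],
  ],
  angular=[
    [-0.5,0,0],
    [-1,0,0],
    [-1,0,0],
    [-1,0,0],
    [-1,0,0],
    [-1,0,0],
    [-1,0,0],
    [-1,0,0],
  ],
)

```text
clock: 6.07
ee_pos: [490.4, 8.6, 161.6]
eef_rot: [-1.151, 1.244, 1.148]
force: [1.3, 2.5, 0.1]
finger_gap: 42.8
```

```bash
python3 -c "
from h import *
from workcell import env
rep(env.read_state())"
```

```text
clock 6.07 r 166.1 th -0.069 z 161.6  F_t 2.6 F_r -1.1 Fz 0.1 gap 42.8 j6 0.10 (array([ 0.22,  0.08, -0.  ]), array([-0.03,  0.01,  0.03]))
```

Request:
carry_out(
  fingers=[0.5,0.5,0.5,0.5,0.5,0.5,0.5,0.5],
  slide=[
    [0.2,0.02,-0.586],
    [0.15,-0.02,-0.586],
    [0,-0.026,-0.586],
    [0,-0.026,-0.586],
    [0,-0.026,-0.586],
    [0,-0.026,-0.586],
    [0,-0.026,-0.586],
    [0,-0.026,-0.586],
  ],
  angular=[
    [-1,0,0],
    [-1,0,0],
    [-1,0,0],
    [-1,0,0],
    [-1,0,0],
    [-1,0,0],
    [-1,0,0],
    [-1,0,0],
  ],
)

```text
clock: 6.73
ee_pos: [519.2, -102.6, 152.6]
eef_rot: [-1.649, 0.85, 1.647]
force: [0.2, 1.8, -0.5]
finger_gap: 42.6
```

Request:
carry_out(
  fingers=[0.5,0.5,0.5,0.5,0.5],
  slide=[
    [0,-0.026,-0.586],
    [0,-0.026,-0.586],
    [0,-0.026,-0.586],
    [0,-0.026,-0.586],
    [0,0,0],
  ],
  angular=[
    [-1,0,0],
    [-1,0,0],
    [-1,0,0],
    [-1,0,0],
    [0,0,0],
  ],
)

```text
clock: 7.15
ee_pos: [561.9, -144.4, 152.2]
eef_rot: [-1.878, 0.585, 1.874]
force: [1.3, -0.3, -0.9]
finger_gap: 42.4
```

```bash
python3 -c "
from h import *
from workcell import env
rep(env.read_state())"
```

```text
clock 7.15 r 168.8 th -1.126 z 152.2  F_t -1.2 F_r -0.5 Fz -0.9 gap 42.4 j6 -1.22 (array([-0.15, -0.03,  0.  ]), array([-0.15, -0.02,  0.  ]))
```

Request:
carry_out(
  fingers=[0.5,0.5,0.5,0.5,0.5,0.5,0.5,0.5],
  slide=[
    [0,-0.026,0.586],
    [0,-0.026,0.586],
    [0,-0.026,0.586],
    [0,-0.026,0.586],
    [0,-0.026,0.586],
    [0,-0.026,0.586],
    [0,-0.026,0.586],
    [0,-0.026,0.586],
  ],
  angular=[
    [1,0,0],
    [1,0,0],
    [1,0,0],
    [1,0,0],
    [1,0,0],
    [1,0,0],
    [1,0,0],
    [1,0,0],
  ],
)

```text
clock: 7.82
ee_pos: [494.0, -49.0, 152.3]
eef_rot: [-1.398, 1.077, 1.393]
force: [7.1, -8.8, -6.4]
finger_gap: 42.6
```

```bash
python3 -c "
from h import *
from workcell import env
rep(env.read_state())"
```

```text
clock 7.82 r 168.1 th -0.416 z 152.3  F_t -10.4 F_r -4.5 Fz -6.4 gap 42.6 j6 -0.35 (array([-0.15, -0.01, -0.  ]), array([-0.15, -0.03,  0.02]))
```

Request:
carry_out(
  fingers=[0.5,0.5,0.5,0.5,0.5],
  slide=[
    [0,-0.026,0.586],
    [0,-0.026,0.586],
    [0,-0.026,0.586],
    [0,-0.026,0.586],
    [0,-0.026,0.586],
  ],
  angular=[
    [1,0,0],
    [1,0,0],
    [1,0,0],
    [1,0,0],
    [1,0,0],
  ],
)

```text
clock: 8.23
ee_pos: [489.3, 23.6, 151.7]
eef_rot: [-1.077, 1.291, 1.075]
force: [-2.7, -10.6, -4.8]
finger_gap: 42.7
```

```bash
python3 -c "
from h import *
from workcell import env
rep(env.read_state())"
```

```text
clock 8.23 r 169.0 th 0.019 z 151.7  F_t -10.9 F_r 0.9 Fz -4.8 gap 42.7 j6 0.23 (array([-0.17, -0.04,  0.  ]), array([-0.17, -0.03, -0.01]))
```

Request:
carry_out(
  fingers=[0.5,0.5,0.5,0.5],
  slide=[
    [0,-0.03,0.586],
    [0,-0.03,0.586],
    [0,-0.03,0.586],
    [0,-0.03,0.586],
  ],
  angular=[
    [1,0,0],
    [1,0,0],
    [1,0,0],
    [1,0,0],
  ],
)

```text
clock: 8.57
ee_pos: [508.5, 78.7, 151.3]
eef_rot: [-0.812, 1.418, 0.812]
force: [-11.5, -8.0, -3.2]
finger_gap: 42.9
```

```bash
python3 -c "
from h import *
from workcell import env
rep(env.read_state())"
```

```text
clock 8.57 r 169.1 th 0.365 z 151.3  F_t -12.6 F_r 6.1 Fz -3.2 gap 42.9 j6 0.68 (array([-0.19, -0.05,  0.  ]), array([-0.19, -0.04, -0.02]))
```

Request:
carry_out(
  fingers=[0.5,0.5,0.5,0.5],
  slide=[
    [0,-0.026,0.586],
    [0,-0.026,0.586],
    [0,-0.026,0.586],
    [0,-0.026,0.586],
  ],
  angular=[
    [1,0,0],
    [1,0,0],
    [1,0,0],
    [1,0,0],
  ],
)

```text
clock: 8.9
ee_pos: [545.8, 123.8, 151.1]
eef_rot: [-0.543, 1.506, 0.544]
force: [-16.4, -1.8, -2.7]
finger_gap: 42.5
```

```bash
python3 -c "
from h import *
from workcell import env
rep(env.read_state())"
```

```text
clock 8.90 r 168.9 th 0.713 z 151.1  F_t -13.6 F_r 9.4 Fz -2.7 gap 42.5 j6 1.10 (array([-0.2 , -0.04, -0.  ]), array([-0.2 , -0.05, -0.02]))
```

Request:
carry_out(
  fingers=[0.5,0.5],
  slide=[
    [0,-0.02,0.586],
    [0,-0.02,0.586],
  ],
  angular=[
    [1,0,0],
    [1,0,0],
  ],
)

```text
clock: 9.07
ee_pos: [569.5, 141.2, 151.0]
eef_rot: [-0.407, 1.537, 0.408]
force: [-15.6, -0.8, -1.4]
finger_gap: 42.6
```

```bash
python3 -c "
from h import *
from workcell import env
rep(env.read_state())"
```

```text
clock 9.07 r 169.1 th 0.888 z 151.0  F_t -13.8 F_r 7.3 Fz -1.4 gap 42.6 j6 1.29 (array([-0.2 , -0.04, -0.  ]), array([-0.2 , -0.05, -0.02]))
```

Request:
carry_out(
  fingers=[0.5,0.5],
  slide=[
    [0,-0.02,0.586],
    [0,-0.02,0.586],
  ],
  angular=[
    [1,0,0],
    [1,0,0],
  ],
)

```text
clock: 9.23
ee_pos: [596.0, 154.0, 151.0]
eef_rot: [-0.271, 1.559, 0.272]
force: [-15.6, 1.4, 0.4]
finger_gap: 42.6
```

```bash
python3 -c "
from h import *
from workcell import env
rep(env.read_state())"
```

```text
clock 9.23 r 169.2 th 1.062 z 151.0  F_t -14.1 F_r 6.9 Fz 0.4 gap 42.6 j6 1.48 (array([-0.2 , -0.05, -0.  ]), array([-0.2 , -0.05, -0.02]))
```

Push is 14.1 N near the end of the stroke (about 10.5 N free). I'll take one more short stroke.

Request:
carry_out(
  fingers=[0.5,0.5,0.5,0.5,0.5,0.5,0.5,0.5],
  slide=[
    [0,-0.05,-0.586],
    [0,-0.04,-0.586],
    [0,-0.026,-0.586],
    [0,-0.026,-0.586],
    [0,-0.026,-0.586],
    [0,-0.026,-0.586],
    [0,-0.026,-0.586],
    [0,-0.026,-0.586],
  ],
  angular=[
    [-1,0,0],
    [-1,0,0],
    [-1,0,0],
    [-1,0,0],
    [-1,0,0],
    [-1,0,0],
    [-1,0,0],
    [-1,0,0],
  ],
)

```text
clock: 9.9
ee_pos: [510.4, 78.2, 152.4]
eef_rot: [-0.819, 1.41, 0.818]
force: [1.1, 0.7, 1.1]
finger_gap: 42.2
```

Request:
carry_out(
  fingers=[0.5,0.5,0.5,0.5,0.5,0.5],
  slide=[
    [0,-0.026,-0.586],
    [0,-0.026,-0.586],
    [0,-0.026,-0.586],
    [0,-0.026,-0.586],
    [0,-0.026,-0.586],
    [0,0,0],
  ],
  angular=[
    [-1,0,0],
    [-1,0,0],
    [-1,0,0],
    [-1,0,0],
    [-1,0,0],
    [0,0,0],
  ],
)

```text
clock: 10.4
ee_pos: [488.9, 7.2, 152.3]
eef_rot: [-1.148, 1.247, 1.146]
force: [0.0, -0.4, -0.1]
finger_gap: 42.7
```

```bash
python3 -c "
from h import *
from workcell import env
rep(env.read_state())"
```

```text
clock 10.40 r 167.4 th -0.078 z 152.3  F_t -0.4 F_r -0.1 Fz -0.1 gap 42.7 j6 0.10 (array([-0.15,  0.02, -0.  ]), array([-0.17, -0.  ,  0.01]))
```

Request:
carry_out(
  fingers=[0.5,0.5,0.5,0.5,0.5,0.5],
  slide=[
    [0,-0.026,0.586],
    [0,-0.026,0.586],
    [0,-0.026,0.586],
    [0,-0.026,0.586],
    [0,-0.026,0.586],
    [0,-0.026,0.586],
  ],
  angular=[
    [1,0,0],
    [1,0,0],
    [1,0,0],
    [1,0,0],
    [1,0,0],
    [1,0,0],
  ],
)

```text
clock: 10.9
ee_pos: [517.1, 90.9, 151.5]
eef_rot: [-0.744, 1.443, 0.743]
force: [-13.2, -8.5, 1.3]
finger_gap: 42.7
```

```bash
python3 -c "
from h import *
from workcell import env
rep(env.read_state())"
```

```text
clock 10.90 r 168.3 th 0.454 z 151.5  F_t -14.5 F_r 6.1 Fz 1.3 gap 42.7 j6 0.79 (array([-0.18, -0.01, -0.  ]), array([-0.2 , -0.04, -0.01]))
```

Request:
carry_out(
  fingers=[0.5,0.5],
  slide=[
    [0,-0.02,0.586],
    [0,-0.02,0.586],
  ],
  angular=[
    [1,0,0],
    [1,0,0],
  ],
)

```text
clock: 11.07
ee_pos: [535.1, 113.6, 151.1]
eef_rot: [-0.609, 1.488, 0.609]
force: [-17.1, -8.4, -0.5]
finger_gap: 42.7
```

```bash
python3 -c "
from h import *
from workcell import env
rep(env.read_state())"
```

```text
clock 11.07 r 168.8 th 0.626 z 151.1  F_t -18.0 F_r 6.4 Fz -0.5 gap 42.7 j6 1.00 (array([-0.2 , -0.03, -0.  ]), array([-0.22, -0.05, -0.02]))
```

18.0 N while swinging, within the 14–22 N range. I stop here, centre the fingers around the grip and lift clear.

Request:
carry_out(
  fingers=[0.5,0.5,0.6,0.6,0.6,0.6,0.6,0.6],
  slide=[
    [0,0,-0.3],
    [0,0,-0.04],
    [0,0,0],
    [-0.5,0,0],
    [-0.8,0,0],
    [-0.9,0,0],
    [-0.9,0,0],
    [-0.9,0,0],
  ],
  angular=[
    [0,0,0],
    [0,0,0],
    [0,0,0],
    [0,0,0],
    [0,0,0],
    [0,0,0],
    [0,0,0],
    [0,0,0],
  ],
)

```text
clock: 11.73
ee_pos: [531.1, 107.8, 253.0]
eef_rot: [-0.613, 1.481, 0.613]
force: [1.1, -0.1, -0.5]
finger_gap: 51.2
```

Request:
carry_out(
  fingers=[0.6,0.6,0.6,0.6,0.6,0.6],
  slide=[
    [0,0.8,0],
    [0,0.9,0],
    [0,0.9,0],
    [0,0.9,0],
    [0,0,0],
    [0,0,0],
  ],
  angular=[
    [0,0,0],
    [0,0,0],
    [0,0,0],
    [0,0,0],
    [0,0,0],
    [0,0,0],
  ],
)

```text
clock: 12.23
ee_pos: [468.8, 170.0, 252.1]
eef_rot: [-0.615, 1.48, 0.615]
force: [0.1, -0.3, 0.1]
finger_gap: 51.1
```

```bash
python3 - <<'E'
from h import *
from workcell import env
s=env.read_state(); rep(s)
f=env.grab_frame("side")
cv2.imwrite("pics/a5.png",cv2.resize(f["pixels"][100:220,250:410,::-1],None,fx=5,fy=5,interpolation=cv2.INTER_CUBIC))
E
```

```text
clock 12.23 r 255.7 th 0.603 z 252.1  F_t -0.1 F_r -0.3 Fz 0.1 gap 51.1 j6 1.13 (array([ 3.85, -3.51,  0.11]), array([-0.39,  0.01,  0.01]))
```

View pics/a5.png

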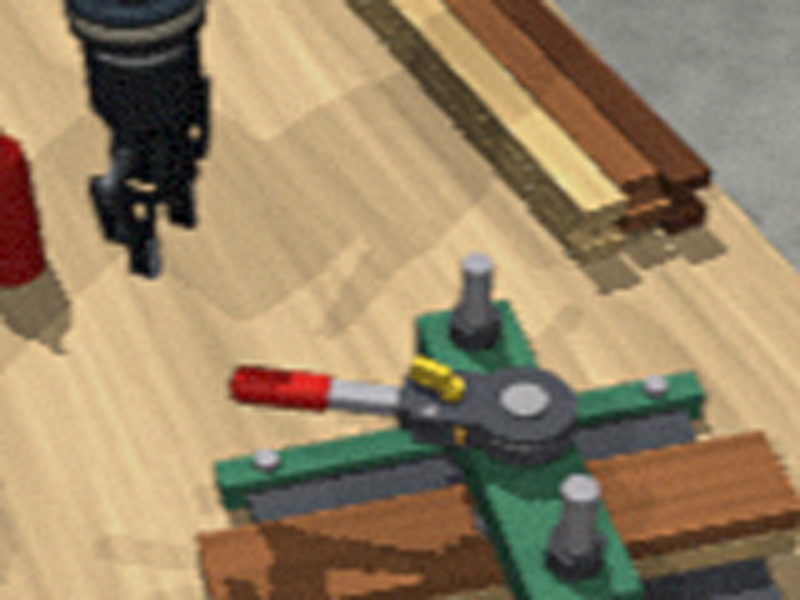

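The arm is clear of the press. The yellow blade at (437,378) still points to the tighten side, and the grip at (280,388) is free.

```bash
python3 -c "
from workcell import env
print(env.hand_in())"
```

```text
the job is handed in; nothing more can be done
None
```

I flipped the yellow lever to tighten and worked the ratchet lever through one long stroke and one short one. I then lifted clear and handed the job in at about 12 s of the 72 s allowed.

- **Squeeze:** the push at the red grip while swinging was about 10.5 N free. It reached 14.1 N at the end of the long stroke and 18.0 N at the last reading. That is above the 15 N you asked for but inside the 14–22 N range. From the given figures I estimate 800 to 900 N on the boards. The pad force itself can't be read.
- **Force uncertainty:** readings came only at the end of each move, with about 1 N of noise. The last one jumped 3.5 N in about 0.17 rad, so I stopped on that single value without confirming it.
- **Direction lever:** the last picture shows it still on the tighten side. While flipping it, the finger pressed on the end of the blade with about 7 N, and the ratchet lever did not move.
- **Let go:** the arm stands clear, with contact force near 0 N.
- **Bottle, screwdriver and offcut:** the arm stayed well away from all three, but I did not measure their positions again at the end.

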